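# Seat the rocking cover of the topping rail

## Robot

A 7-joint arm with a two-finger parallel gripper is mounted at the origin on a cart in front of the work surface, level with it; the furniture and walls round the work are solid. World frame = base frame: x ahead of the robot, y to its left, z up, the work surface at z = 0. Lengths are in m, angles in degrees, forces in N, time in s.
With the tool pointing down it reaches from about 0.35 to 0.9 m from the base axis. Payload 19.9 kg.
Tool frame: the origin (TCP) lies at the very end of the fingers, on their centre line; the grasp point (between the pads) lies 19 mm behind it; z points along the fingers, y is the line along which they close (so a half turn about z gives the same grasp; the last joint's range is limited). The gripper opens to 85 mm and grips with 20 to 120 N. Pads are 22 mm wide; open, the fingers measure 114 mm over their backs; the gripper's body (76 mm by 85 mm) begins 54 mm behind the grasp point. The pads swing forward as they close: fully open they stand 13 mm farther back than shut.
Start: joints at [61.965, 23.915, -0.59, 92.452, 0.269, 63.638, -3.037], TCP at [0.271, -0.563, 0.231] pointing down, gripper open.
Joint ranges: [-161.28, 161.28], [-22.2, 115.67], [-73.04, 71.86], [3.21, 147.25], [-68.34, 248.33], [10.77, 114.83], [-161.83, 161.83]. Speed limits (degrees/s): [108.29, 108.29, 136.94, 136.94, 172.46, 172.46, 172.46].

## Interface

Orientations are given as [roll, pitch, yaw] about the fixed x, y, z axes, in that order (R = Rz(yaw) Ry(pitch) Rx(roll)).
In Python, from workcell import env, read_camera, get_calibration gives the robot as it stands.
- The arm moves only by the tool arm_command, never from a script. Its argument "plan" is one flat list of numbers, 4 for each row, row after row: the shift along the tool's x, y, z in units of 0.25 m (1.0 is 0.25 m), then the turn about the tool's z in units of 60 degrees (1.0 is 60 degrees). A call has 1 to 20 rows; each row is the pose to reach, as a shift and turn from the pose commanded when the call began, along the tool's axes at that moment; what a row does not reach only later rows make up. A row lasts 1/12 s, in which the tool goes at most 41.7 mm and 7.16 degrees, less where a joint would pass 70% of its speed; a pose out of reach is approached as far as the arm can. A call with a number of a shift or a turn outside -1 to 1 is refused whole. A call with a gripper value outside its range is refused whole. "grip" is the opening, from 0 (shut) to 1 (fully open), set as the call begins (left out, the last holds). The fingers move at their own pace and stop on an object; "newtons" is the grip in N (left out, the last holds). Time passes only in rows, so rows that repeat a pose let the fingers close. It gives the time, the measured TCP pose, the force, the opening and the grip force at its end, in the units of the state.
- env.sense(): the state, without advancing time (a new reading comes with each control period).
- read_camera(name): name is "scene" or "top" or "wrist"; returns (picture, depth): 420x560x3 uint8, red, green, blue; 420x560 float32, m along the optical axis (not along the pixel's ray), 0 where there is no reading.
- get_calibration(name): a dict with "fx", "fy", "cx", "cy" (pixels), "dist_coeffs" ([k1, k2, p1, p2, k3] as OpenCV has them; the pictures are not rectified), "R" (3x3) and "t" (3): a world point X has camera coordinates R X + t; the wrist camera has in their place "T_tool_cam" (4x4, takes a point from camera to tool coordinates, whose origin is the TCP and whose axes are the flange's). Camera axes: x right, y down, z forward; pixel columns grow to the right and rows downward; lengths in m; the calibration is good to about 2 mm. A picture is of the moment at which its call begins: read the wrist's pose just before it. get_calibration takes no time and is no camera call.
- env.close_job(): hands the job in; it is judged then, once.
The state is a dict: "clock": time; "joints": joint angles; "joint_vel": joint speeds; "joint_torque": joint torques, N m; "ee_pos": TCP position; "eef_rot": TCP orientation; "force": force on the tool from outside, world axes, zero at the start; "wrist_torque": the same for the moment, N m; "grip_width": finger opening in m; "finger_force": force on a finger pad.
Only numpy, scipy, OpenCV 4.12 (cv2) and the standard library are available. Lean on these libraries where they do the work, as an engineer would, in place of code of your own. Each camera call takes 0.05 s, during which the arm holds its last target. There are 200 camera calls.

## Task

One of the four steel covers on the topping rail has not dropped into its pan and rocks. Press down near the front edge of the covers with a fingertip until you find the one that tips, then push that cover back, away from you, until it drops into its seat and lies flat like the others. Only press and push, do not lift any cover, and leave the things standing round the rail where they are.

Things in the scene. Friction and masses are not known exactly. Their poses are not given: they have to be found in the camera images.
- rail: countertop topping rail: fixed stainless housing 204 (x) by 428 (y) by 80 mm high, with four pans side by side in four bays, each under a flat stainless cover, 94 mm wide. Origin: centre of its underside, on the table; x points to its back (away from the robot at yaw 0), y along the row to the left, z up
- bay_1 (a point): middle of the leftmost bay, at the height of a seated cover's top face (87.5 mm above the table); axes as the rail; bays are 100 mm apart. Each cover is a plate 160 (x) by 94 (y) by 3 mm, 0.35 to 0.5 kg, its middle within 5 mm of its bay's middle along x (the loose one then lies a further 6 to 8.5 mm forward)
- bay_2 (a point): middle of the second from the left bay, at the height of a seated cover's top face (87.5 mm above the table); axes as the rail; bays are 100 mm apart. Each cover has a black bridge handle across its middle: a bar 60 mm long in y, 13 mm thick in x, underside 9.5 mm and top 19.5 mm above the plate's top face, on two posts 44 mm apart
- bay_3 (a point): middle of the third from the left bay, at the height of a seated cover's top face (87.5 mm above the table); axes as the rail; bays are 100 mm apart. Two lugs under each cover, 24 mm in front of its middle, drop 2.5 mm into notches in the pan's rim; they then hold the cover against sliding
- bay_4 (a point): middle of the rightmost bay, at the height of a seated cover's top face (87.5 mm above the table); axes as the rail; bays are 100 mm apart. The housing's deck reaches 102 mm in front of the bay centres, 7.5 mm lower than this point
- loose_slide (a joint): the one cover that is not seated (WHICH BAY IT IS IN IS NOT GIVEN): it lies too far forward, so its lugs stand on the rim and it see-saws on them. Value: its place along the rail's x relative to home in its pan, m: -0.0085 to -0.006 at the start, home = 0 with 2.5 mm of play either way. 1 to 4 N slide it
- loose_lift (a joint): the unseated cover: height of its lugs above home, m. 0.0025 while they stand on the rim, 0 when it has dropped in; it could be raised off the pan, but must not be
- loose_rock (a joint): the unseated cover: see-saw angle, rad. About +0.025 at rest (back edge down, front edge about 4 mm up); a press of 2 to 5 N, 10 to 25 mm in from its front edge, tips it to about -0.06 (front down, back edge up about 9 mm); it tips back when let go. 0 when seated. Seated covers do not give
- firm_a_lift (a joint): one of the three covers that are properly seated (same make; bay not given): its height above home, m, 0 = seated
- firm_b_lift (a joint): one of the three covers that are properly seated (same make; bay not given): its height above home, m, 0 = seated
- firm_c_lift (a joint): one of the three covers that are properly seated (same make; bay not given): its height above home, m, 0 = seated
- salt: salt shaker with grey cap, 44 mm wide, 90 mm tall, loose, near the rail's left end; origin at its foot; bystander
- tomato_tin: small food tin, 57 mm wide, 72 mm tall, loose, near the rail's right end; origin at its foot; bystander
- tamper_wood: turned wooden tamper, 53 mm wide, 107 mm tall, loose, near the rail's left end; origin at its foot; bystander
- timer: cream dial timer, 61 mm wide, 43 mm tall, loose, near the rail's right end; origin at its foot; bystander
- yoghurt: yoghurt pot, 72 mm wide, 71 mm tall, loose, in front of the rail on the left; origin at its foot; bystander
- cleaver: dough cleaver with wooden handle lying flat, 216 mm long, loose, in front of the rail on the right; origin at its middle on the table; bystander

How it is judged:
By the outcome, as a careful person would: the job done as asked, in the order asked, and still so for the second after the job is handed in, with the robot touching nothing.
It also fails if it takes over 58 s, if anything falls off the work surface, if the arm or the gripper's body presses on something with over 40 N, if the wrist force passes 120 N, or if a joint passes its speed limit or range.

## Working session

There is one attempt and no reset: what is moved stays moved. The work goes in short steps, Python scripts to look and compute and a tool call to move; the robot and the scene stay as the last step left them, time stands still between calls to the robot, and variables do not carry over. Pictures are saved under pics/ and viewed, at most 10 in all, crops included, and the job is handed in when it is done.

Besides the shell and the picture viewer there is one more tool, called after "Request:" as name(argument=value, ...) on one line, values as JSON. arm_command: Moves the arm, as the interface text tells. Shifts and turns lie within -1 to 1; 1 stands for 0.25 m of shift or 60 degrees of turn. Its arguments: {"type":"object","properties":{"plan":{"type":"array","items":{"type":"number"}},"grip":{"type":"number"},"newtons":{"type":"number"}},"required":["plan"]}

```bash
ls; mkdir -p pics
python3 - <<'E'
from workcell import env, read_camera, get_calibration
import cv2,numpy as np
s=env.sense();print(s)
for n in("scene","top"):
    p,d=read_camera(n);cv2.imwrite(f"pics/{n}0.png",p[:,:,::-1]);np.save(f"{n}0.npy",d);np.save(f"{n}0c.npy",p)
    print(get_calibration(n))
print(get_calibration("wrist"))
E
```

```text
pics
{'clock': 0.0, 'joints': array([61.96533826, 23.94884981, -0.59112141, 92.48537793,  0.26783396,
       63.6375859 , -3.03645368]), 'joint_vel': array([-0.0156933 ,  0.03158627, -0.07120543,  0.04684966, -0.03877658,
       -0.11587982,  0.05820697]), 'joint_torque': array([ 2.70880082e-04, -8.64447570e+01,  6.78894147e-01, -4.34903419e+01,
        1.89508632e-02,  7.09946020e-03,  2.06917082e-05]), 'ee_pos': array([ 0.27046775, -0.56306333,  0.23065244]), 'eef_rot': array([-1.79929660e+02,  3.61961655e-03,  2.56576708e+01]), 'force': array([ 0.23920641, -0.53185872, -0.60263771]), 'wrist_torque': array([-0.02347702,  0.00419098, -0.01169052]), 'finger_force': 0.0, 'grip_width': 0.08522299584498501}
{'fx': 505.6367489907831, 'fy': 505.6367489907831, 'cx': 283.309564766774, 'cy': 216.965473032403, 'dist_coeffs': array([0.00287682, 0.        , 0.        , 0.        , 0.        ]), 'R': array([[-0.89104304, -0.45337625, -0.02218729],
       [-0.18949056,  0.41594213, -0.88942986],
       [ 0.412475  , -0.788316  , -0.45653287]]), 't': array([0.45881885, 0.16006968, 1.34831347])}
{'
[... 230 characters left out ...]
8239],
       [-0.99440498,  0.01390343, -0.10471596],
       [ 0.10445806, -0.01813618, -0.99436391]]), 't': array([0.01501277, 0.48241401, 0.99492624])}
{'fx': 372.2245028565868, 'fy': 372.2245028565868, 'cx': 280.1814992850035, 'cy': 207.8681651110563, 'dist_coeffs': array([-0.06160173,  0.        ,  0.        ,  0.        ,  0.        ]), 'T_tool_cam': array([[ 7.49869107e-04, -9.57711927e-01, -2.87727827e-01,
         7.28192392e-02],
       [ 9.99999719e-01,  7.11020463e-04,  2.39518432e-04,
         1.69512699e-04],
       [-2.48092863e-05, -2.87727926e-01,  9.57712191e-01,
        -1.43011799e-01],
       [ 0.00000000e+00,  0.00000000e+00,  0.00000000e+00,
         1.00000000e+00]])}
```

View pics/top0.png

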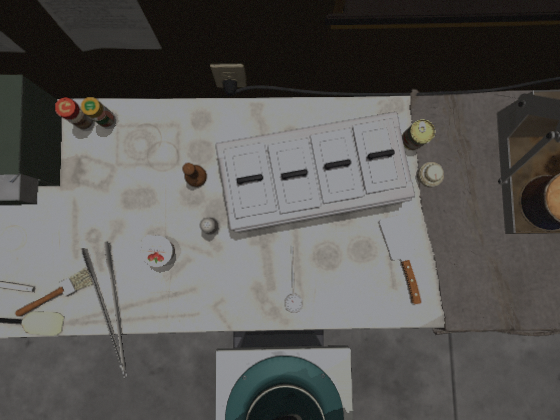

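View pics/scene0.png

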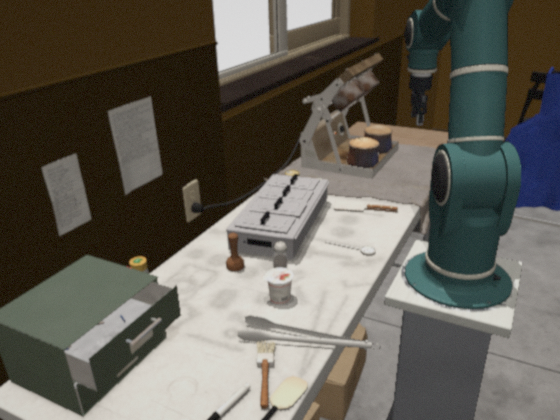

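The top view shows the rail turned about 12°, with handles at about (250,180), (294,175), (337,164) and (380,155). The yoghurt and shaker stand to the front left and the cleaver to the front right. Next I measure the handles and the rail outline.

```bash
cat > h.py <<'E'
import cv2,numpy as np
from workcell import env, read_camera, get_calibration
def ray(n,px,z,T=None):
    c=get_calibration(n);K=np.array([[c['fx'],0,c['cx']],[0,c['fy'],c['cy']],[0,0,1]])
    u=cv2.undistortPoints(np.array(px,float).reshape(-1,1,2),K,c['dist_coeffs']).reshape(-1,2)
    d=np.c_[u,np.ones(len(u))]
    if T is None: R,o=c['R'].T,-c['R'].T@c['t']
    else: R,o=T[:3,:3],T[:3,3]
    d=d@R.T
    return o+d*((z-o[2])/d[:,2])[:,None]
E
python3 - <<'E'
from h import *
p=np.load('top0c.npy');d=np.load('top0.npy')
g=p.max(2)
m=((g<50)*255).astype('uint8');m[:110]=0;m[230:]=0;m[:,:225]=0;m[:,405:]=0
n,l,s,c=cv2.connectedComponentsWithStats(m)
H=[]
for i in range(1,n):
    if s[i,4]>50: H.append((c[i],s[i]))
H.sort(key=lambda t:t[0][0])
for a,b in H: print(a,b)
P=ray('top',[a for a,b in H],0.107);print(P)
# surface height mask from depth: points with z 0.07..0.12
c=get_calibration('top');v,u=np.mgrid[:420,:560]
X=np.stack([(u-c['cx'])/c['fx']*d,(v-c['cy'])/c['fy']*d,d],-1)
W=(X-c['t'])@c['R']
mm=((W[...,2]>0.072)&(W[...,2]<0.1)&(d>0)).astype('uint8');mm=cv2.morphologyEx(mm,cv2.MORPH_OPEN,np.ones((5,5)))
n,l,s,cc=cv2.connectedComponentsWithStats(mm);i=1+s[1:,4].argmax()
q=W[l==i][:,:2].astype('float32');print(cv2.minAreaRect(q),cv2.boxPoints(cv2.minAreaRect(q)))
print(np.median(W[l==i][:,2]))
hp=(W[...,2]>0.1)&(l*0==0)&(d>0)
E
```

```text
[249.01428571 178.87142857] [237 175  26  10 140]
[293.53623188 174.15217391] [282 170  25  10 138]
[336.7173913  164.15942029] [324 160  26  10 138]
[380.26950355 154.24822695] [367 150  27  10 141]
[[ 0.53769788  0.07241099  0.107     ]
 [ 0.5470256  -0.02624623  0.107     ]
 [ 0.56826105 -0.12273495  0.107     ]
 [ 0.5893315  -0.22046149  0.107     ]]
((0.5596272349357605, -0.07641617953777313), (0.21242643892765045, 0.43073156476020813), 9.50386905670166) [[ 0.41931188  0.11845629]
 [ 0.4904318  -0.30636328]
 [ 0.6999426  -0.27128863]
 [ 0.6288227   0.15353093]]
0.0867795604615394
```

Request:
arm_command(plan=[0.84, -0.76, 0, 0, 0.84, -0.76, 0, 0, 0.84, -0.76, 0, 0, 0.84, -0.76, 0, 0, 0.84, -0.76, 0, 0, 0.84, -0.76, 0, 0, 0.84, -0.76, 0, 0, 0.84, -0.76, 0, 0, 0.84, -0.76, 0, 0], grip=0)

```text
clock: 0.85
ee_pos: [0.3783, -0.2996, 0.2313]
eef_rot: [-180.0, -0.0, 25.8]
force: [-0.7, -1.4, -0.4]
grip_width: -0.0
finger_force: 0.0
```

Request:
arm_command(plan=[0.84, -0.76, 0, 0.268, 0.84, -0.76, 0, 0.268, 0.84, -0.76, 0, 0.268, 0.84, -0.76, 0, 0.268, 0.84, -0.76, 0, 0.268, 0.84, -0.76, 0, 0.268, 0.84, -0.76, 0, 0.268, 0.84, -0.76, 0, 0.268, 0.84, -0.76, 0, 0.268, 0.84, -0.76, 0, 0.268, 0.84, -0.76, 0, 0.268])

```text
clock: 1.77
ee_pos: [0.4844, -0.0405, 0.231]
eef_rot: [180.0, 0.0, 9.5]
force: [-0.6, 1.6, 0.4]
grip_width: -0.0
finger_force: 0.0
```

Run:
```python
from h import *
s=env.sense();print(s['clock'],s['ee_pos'],s['eef_rot'],s['force'],s['grip_width'])
p,d=read_camera('wrist');cv2.imwrite('pics/w1.png',p[:,:,::-1]);np.save('w1.npy',p);np.save('w1d.npy',d)
```

```text
1.7667 [ 0.48443338 -0.04052364  0.23103292] [1.79994777e+02 3.67851837e-02 9.45678658e+00] [-0.56849258  1.5807713   0.43871094] -3.0823648527789284e-05
```

View pics/w1.png

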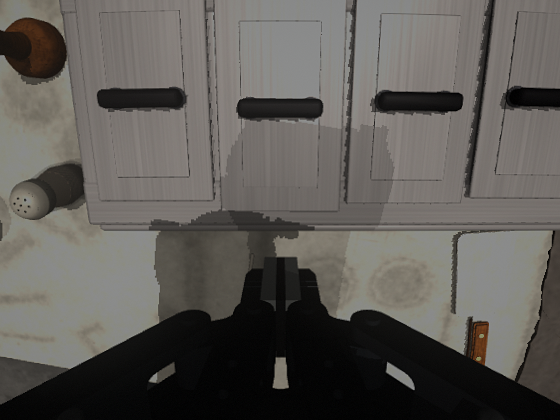

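The wrist view shows covers 1–4. Cover 2 sits a little forward, with its front edge at row 212 against about 200 for the others and its handle at (280,108). The fingertip column at 280 is centred on it.

Run:
```python
from h import *
from scipy.spatial.transform import Rotation as Ro
d=np.load('w1d.npy')
B=np.eye(4);B[:3,:3]=Ro.from_euler('xyz',[180,0,9.46],degrees=True).as_matrix();B[:3,3]=[.4844,-.0405,.231]
T=B@get_calibration('wrist')['T_tool_cam']
def loc(P):return (np.linalg.inv(B)@np.c_[P,np.ones(len(P))].T).T[:,:3]*1000
print('handles',loc(ray('wrist',[(141,98),(280,108),(419,101)],.107,T)).round(1))
print('edges',loc(ray('wrist',[(150,200),(280,212),(400,203)],.0885,T)).round(1))
c=get_calibration('wrist')
def W(u,v):
    z=d[v-3:v+4,u-6:u+7];z=np.median(z[z>0])
    return (T@np.r_[(u-c['cx'])/c['fx']*z,(v-c['cy'])/c['fy']*z,z,1])[2]
for us in (150,280,405,510): print(us,[round(W(us,v)*1000,1) for v in (15,30,50,75,130,150,170,185,195)])
```

```text
handles [[ 72.6 -96.7 124. ]
 [ 65.2   0.2 124. ]
 [ 70.7  97.3 124. ]]
edges [[  -6.4 -104.   142.5]
 [ -16.4    0.2  142.5]
 [  -8.7   96.6  142.5]]
150 [np.float64(90.1), np.float64(90.0), np.float64(89.8), np.float64(89.5), np.float64(89.3), np.float64(89.1), np.float64(89.2), np.float64(88.1), np.float64(87.8)]
280 [np.float64(89.1), np.float64(90.3), np.float64(90.2), np.float64(90.8), np.float64(91.6), np.float64(91.7), np.float64(92.0), np.float64(92.2), np.float64(91.4)]
405 [np.float64(89.8), np.float64(89.8), np.float64(89.9), np.float64(89.4), np.float64(89.3), np.float64(89.2), np.float64(89.1), np.float64(88.2), np.float64(87.8)]
510 [np.float64(89.6), np.float64(89.6), np.float64(89.5), np.float64(89.5), np.float64(89.8), np.float64(89.2), np.float64(89.2), np.float64(88.0), np.float64(87.8)]
```

Depth shows cover 2 tilted, with its front about 3 mm higher than the others. I'll confirm by pressing it.

Request:
arm_command(plan=[0, 0, 0.14, 0, 0, 0, 0.28, 0, 0, 0, 0.42, 0, 0, 0, 0.52, 0, 0, 0, 0.54, 0, 0, 0, 0.544, 0, 0, 0, 0.548, 0, 0, 0, 0.552, 0, 0, 0, 0.556, 0, 0, 0, 0.558, 0, 0, 0, 0.56, 0, 0, 0, 0.56, 0])

```text
clock: 2.82
ee_pos: [0.4848, -0.039, 0.0916]
eef_rot: [180.0, -0.0, 9.6]
force: [0.1, -0.2, 0.1]
grip_width: 0.0003
finger_force: 0.0
```

Request:
arm_command(plan=[0, 0, 0.002, 0, 0, 0, 0.004, 0, 0, 0, 0.006, 0, 0, 0, 0.008, 0, 0, 0, 0.008, 0, 0, 0, 0.008, 0])

```text
clock: 3.32
ee_pos: [0.4846, -0.039, 0.0893]
eef_rot: [-180.0, 0.0, 9.6]
force: [-1.0, -0.6, 3.5]
grip_width: -0.0001
finger_force: 1.7
```

Request:
arm_command(plan=[0, 0, 0.002, 0, 0, 0, 0.004, 0, 0, 0, 0.006, 0, 0, 0, 0.006, 0, 0, 0, 0.006, 0])

```text
clock: 3.73
ee_pos: [0.4845, -0.039, 0.0877]
eef_rot: [-180.0, 0.0, 9.6]
force: [-4.2, -0.3, 4.6]
grip_width: 0.0001
finger_force: 2.3
```

Run:
```python
from h import *
from scipy.spatial.transform import Rotation as Ro
s=env.sense();print(s['clock'],s['ee_pos'],s['force'])
p,d=read_camera('wrist');cv2.imwrite('pics/w2.png',p[:,:,::-1])
p,d=read_camera('scene');cv2.imwrite('pics/s2.png',cv2.resize(p[150:280,210:350,::-1],None,fx=4,fy=4))
```

```text
3.7333 [ 0.4845165  -0.03901134  0.0877233 ] [-4.22471839 -0.25829021  4.63660811]
```

View pics/w2.png

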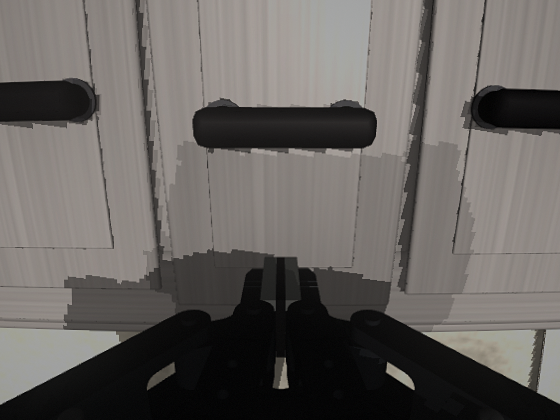

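View pics/s2.png

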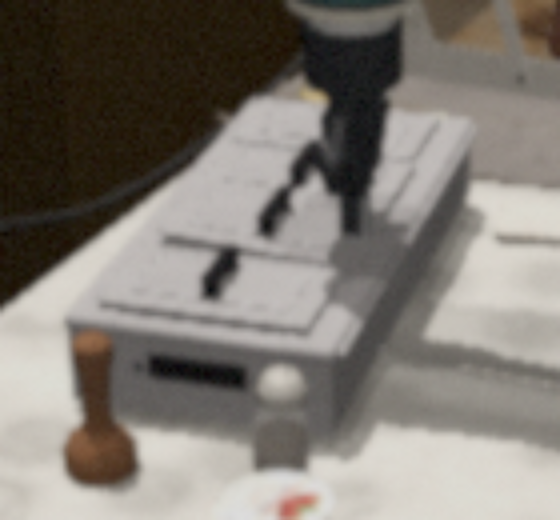

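Pressing lowered the front of cover 2 by over 3 mm at 3–5 N, and its back edge rose. The crops show its back and handle tilted, so cover 2 is the loose one. I'll release it and push its handle back.

Request:
arm_command(plan=[0, 0, -0.02, 0, 0, 0, -0.04, 0, 0, 0, -0.042, 0, 0.04, 0, -0.042, 0, 0.08, 0, -0.042, 0, 0.12, 0, -0.042, 0, 0.15, 0, -0.042, 0, 0.17, 0, -0.042, 0, 0.17, 0, -0.042, 0, 0.17, 0, -0.042, 0])

```text
clock: 4.67
ee_pos: [0.5265, -0.0317, 0.098]
eef_rot: [-180.0, 0.0, 9.6]
force: [-0.5, -0.4, -0.3]
grip_width: -0.0003
finger_force: 0.0
```

Request:
arm_command(plan=[0.004, 0, 0, 0, 0.008, 0, 0, 0, 0.012, 0, 0, 0, 0.016, 0, 0, 0, 0.02, 0, 0, 0, 0.022, 0, 0, 0, 0.024, 0, 0, 0, 0.024, 0, 0, 0])

```text
clock: 5.33
ee_pos: [0.5322, -0.031, 0.0982]
eef_rot: [-180.0, 0.0, 9.6]
force: [-3.3, -1.4, 1.6]
grip_width: 0.0002
finger_force: 1.6
```

Request:
arm_command(plan=[0.003, 0, 0, 0, 0.006, 0, 0, 0, 0.009, 0, 0, 0, 0.012, 0, 0, 0, 0.014, 0, 0, 0, 0.016, 0, 0, 0, 0.016, 0, 0, 0, 0.016, 0, 0, 0])

```text
clock: 6.0
ee_pos: [0.5365, -0.0302, 0.0983]
eef_rot: [-180.0, -0.0, 9.6]
force: [-0.8, -1.4, -0.3]
grip_width: 0.0001
finger_force: 0.4
```

Request:
arm_command(plan=[0.003, 0, 0, 0, 0.006, 0, 0, 0, 0.008, 0, 0, 0, 0.008, 0, 0, 0, 0.008, 0, 0, 0])

```text
clock: 6.42
ee_pos: [0.5385, -0.0298, 0.0983]
eef_rot: [-180.0, -0.0, 9.6]
force: [-1.9, -0.8, -0.6]
grip_width: -0.0003
finger_force: 0.5
```

```bash
cat > look.py <<'E'
from h import *
import sys
from scipy.spatial.transform import Rotation as Ro
s=env.sense();print(s['clock'],s['ee_pos'],s['force'])
B=np.eye(4);B[:3,:3]=Ro.from_euler('xyz',s['eef_rot'],degrees=True).as_matrix();B[:3,3]=s['ee_pos']
p,d=read_camera('wrist');cv2.imwrite('pics/%s.png'%sys.argv[1],p[:,:,::-1])
c=get_calibration('wrist');T=B@c['T_tool_cam']
v,u=np.mgrid[:420,:560]
X=np.stack([(u-c['cx'])/c['fx']*d,(v-c['cy'])/c['fy']*d,d],-1)@T[:3,:3].T+T[:3,3]
# frame at handle 2 centre, rail axes
a=np.radians(9.6);ex=np.array([np.cos(a),np.sin(a)]);ey=np.array([-ex[1],ex[0]])
D=X[...,:2]-np.array([.545,-.028]);lx=D@ex*1000;ly=D@ey*1000
for k in(100,0,-100):
    print(k,[(x,np.round(np.median(X[...,2][m])*1000,1) if (m:=(d>0)&(abs(lx-x)<3)&(abs(ly-k-32*np.sign(k+.5))<6)).sum()>5 else None) for x in(-75,-70,-60,-45,-30,-20,20,40,55,65,75)])
E
python3 look.py w3
```

```text
6.4167 [ 0.53847997 -0.0298341   0.09828064] [-1.90548318 -0.84830341 -0.61616483]
100 [(-75, np.float64(79.2)), (-70, np.float64(79.5)), (-60, np.float64(86.8)), (-45, np.float64(87.1)), (-30, np.float64(87.3)), (-20, np.float64(87.3)), (20, None), (40, None), (55, None), (65, None), (75, None)]
0 [(-75, None), (-70, None), (-60, None), (-45, None), (-30, np.float64(87.9)), (-20, np.float64(87.8)), (20, np.float64(87.9)), (40, np.float64(87.9)), (55, np.float64(88.0)), (65, np.float64(88.0)), (75, np.float64(88.2))]
-100 [(-75, np.float64(79.2)), (-70, np.float64(85.8)), (-60, np.float64(86.8)), (-45, np.float64(87.1)), (-30, np.float64(87.2)), (-20, np.float64(87.4)), (20, None), (40, None), (55, None), (65, None), (75, None)]
```

Request:
arm_command(plan=[-0.05, 0, 0, 0, -0.1, 0, 0, 0, -0.15, 0, 0, 0, -0.2, 0, -0.04, 0, -0.216, 0, -0.15, 0, -0.216, 0, -0.3, 0, -0.216, 0, -0.45, 0, -0.216, 0, -0.53, 0, -0.216, 0, -0.53, 0, -0.216, 0, -0.53, 0, -0.216, 0, -0.53, 0])

```text
clock: 7.38
ee_pos: [0.4849, -0.0389, 0.2303]
eef_rot: [-180.0, 0.0, 9.6]
force: [0.3, 0.5, 0.1]
grip_width: 0.0
finger_force: 0.0
```

```bash
python3 look.py w4
```

```text
7.3833 [ 0.48494228 -0.03888474  0.23028511] [0.25049172 0.53041452 0.07806266]
100 [(-75, np.float64(80.1)), (-70, np.float64(80.6)), (-60, np.float64(88.2)), (-45, np.float64(88.2)), (-30, np.float64(88.0)), (-20, np.float64(88.2)), (20, np.float64(88.5)), (40, np.float64(88.9)), (55, np.float64(89.1)), (65, np.float64(89.4)), (75, np.float64(89.5))]
0 [(-75, np.float64(80.4)), (-70, np.float64(288.9)), (-60, np.float64(301.2)), (-45, np.float64(281.5)), (-30, np.float64(87.8)), (-20, np.float64(88.1)), (20, np.float64(88.1)), (40, np.float64(88.3)), (55, np.float64(88.5)), (65, np.float64(88.8)), (75, np.float64(88.8))]
-100 [(-75, np.float64(80.4)), (-70, np.float64(87.8)), (-60, np.float64(88.2)), (-45, np.float64(88.4)), (-30, np.float64(88.5)), (-20, np.float64(88.5)), (20, np.float64(88.7)), (40, np.float64(89.1)), (55, np.float64(89.4)), (65, np.float64(89.3)), (75, np.float64(89.6))]
```

View pics/w4.png

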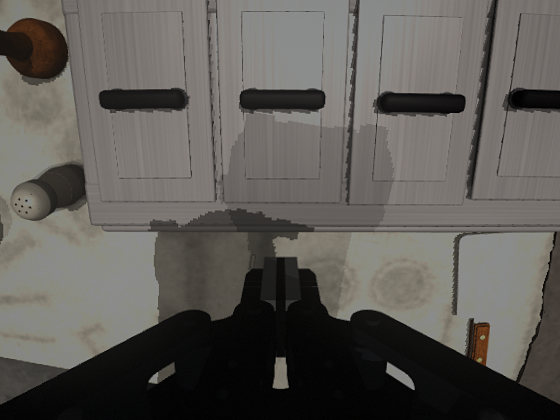

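The wrist view shows cover 2's handle at (283,99) and its front edge at about row 200, in line with the others. Its depth profile is level with its neighbours to within a millimetre, and the salt, tamper and cleaver have not moved.

```bash
python3 -c "
from workcell import env
print(env.close_job())"
```

```text
the job is handed in; nothing more can be done
None
```

The second cover from the left was the loose one: it tipped under a press of about 4 N. I pushed it back by its handle until it dropped into its seat. It measured level with its neighbours to within 1 mm, the arm is clear, and the job is handed in at about 7.4 s of the 58 s allowed.

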